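Clamp a circuit board by working a ratchet wrench

ROBOT

A 7-joint arm with a two-finger parallel gripper is mounted at the origin on the work surface. World frame = base frame: x ahead of the robot, y to its left, z up, the work surface at z = 0. Lengths are in m, angles in rad, forces in N, time in s.
With the tool pointing down it reaches from about 0.425 to 0.925 m from the base axis. Payload 6.8 kg.
Tool frame: the origin (TCP) lies between the finger pads; the fingertips stand 11 mm ahead of it and the grasp point (between the pads) lies 8 mm behind it; x points along the fingers, z is the direction in which the jaws open and shut, and the axes are right-handed (so a half turn about x gives the same grasp; the last joint's range is limited). The gripper opens to 88 mm and grips with 3 to 60 N. Pads are 20 mm wide; open, the fingers measure 115 mm over their backs; the gripper's body (75 mm by 178 mm) begins 61 mm behind the grasp point.
Start: joints at [1.016, 0.477, 0.022, 1.555, -0.011, 1.109, -0.083], TCP at [0.292, -0.609, 0.208] pointing down, gripper open.
Joint ranges: [-2.96, 2.96], [-0.34, 2.1], [-1.41, 1.46], [0.24, 2.44], [-1.37, 4.51], [0.17, 1.92], [-2.96, 2.96]. Speed limits (rad/s): [2.39, 2.39, 3.14, 3.14, 3.14, 3.14, 3.14].

INTERFACE

Orientations are given as [roll, pitch, yaw] about the fixed x, y, z axes, in that order (R = Rz(yaw) Ry(pitch) Rx(roll)).
In Python, from plant import bot, read_camera gives the robot as it stands.
- The arm moves only by the shell command python3 -m creep 'ROWS' [FORCE]. ROWS is JSON, a list that holds one entry, the list of rows, each a list of 7 numbers: the shift along the world's x, y, z in m, then the turn, a rotation vector about the world's x, y, z in rad, then the opening in per cent of the stroke, from 0 (shut) to 100 (fully open). In form: [[[x, y, z, ax, ay, az, jaw], ...]]. A call has 1 to 20 rows; each row is the pose to reach, as a shift and turn from the pose measured when the call began; what a row does not reach only later rows make up. A row lasts 1/8 s, in which the tool goes at most 62.5 mm and 10.7 degrees, less where a joint would pass 70% of its speed; a pose out of reach is approached as far as the arm can. A call with a gripper value outside its range is refused whole. The fingers move at their own pace and stop on an object; FORCE is the grip in N (left out, the last holds). Time passes only in rows, so rows that repeat a pose let the fingers close. It gives the time, the measured TCP pose, the force and the opening at its end, in the units of the state.
- bot.sense(): the state, without advancing time (a new reading comes with each control period).
- read_camera(name): name is "scene" or "top"; returns a dict with "image" (400x640x3 uint8, blue, green, red), "range_z" (400x640 float32, m along the optical axis (not along the pixel's ray), 0 where there is no reading), "fx", "fy", "cx", "cy" (pixels), "rvec" (rotation vector, rad) and "tvec" (3), from world to camera coordinates, as OpenCV has them. Camera axes: x right, y down, z forward; pixel columns grow to the right and rows downward; lengths in m; the calibration is good to about 2 mm. A picture is of the moment at which its call begins.
- bot.sign_off(): hands the job in, once; it reports no verdict.
The state is a dict: "t": time; "q": joint angles; "qd": joint speeds; "joint_efforts": joint torques, N m; "tool_pos": TCP position; "eef_rot": TCP orientation; "contact_force": force on the tool from outside, world axes, zero at the start; "ft_torque": the same for the moment, N m; "finger_gap": finger opening in m.
Only numpy, scipy, OpenCV 4.12 (cv2) and the standard library are available. Lean on these libraries where they do the work, as an engineer would, in place of code of your own. Each camera call takes 0.05 s, during which the arm holds its last target. There are 200 camera calls.

TASK

On the electronics bench, clamp the circuit board in its holder: swing the ratchet wrench that sits on the holder's drive shaft back and forth, clockwise (seen from above) to drive and back again to let it slip, until the sliding jaw has closed fully against the edge of the board. Work the jaw only with the wrench, do not push it directly, and let go of the wrench at the end.

Things in the scene. Friction and masses are not known exactly. Their poses are not given: they have to be found in the camera images.
- wrench_grip (a point): Where to hold the ratchet wrench: middle of its level black handle (bar 16 mm wide, 18 mm high, 100 to 200 mm from the drive axis), 140 mm from the axis, 72 mm above the table. x points outward along it, z up. It swings level about the axis: clockwise from above drives (2 N here), back slips, one click per 18 deg, so up to 18 deg of the next stroke may idle. Starts anywhere in its swing.
- drive_axis (a point): Drive shaft's vertical axis at handle height (72 mm), under the brass hexagon (top 88 mm) on the wrench head. Fixed to the holder (aluminium plate 250 x 260 mm) with its axes: z up, +x to the board. The handle points to holder -x and swings 37 deg (0.65 rad) to either side of that, up to stop pins 48 mm from the axis, 85 mm high. Drive strokes go from the holder's -y side to its +y side.
- jaw (a joint): Travel of the sliding steel jaw in m. It starts between 0 and 0.010 and grows as the jaw closes, 12.5 mm for each radian the shaft is driven. At 0.030 the jaw meets the board's edge and stops, and the wrench drives no further. The open gap is 0.030 minus this value. It stays put while the wrench slips back.
- jaw_block: The sliding jaw: steel bar 130 mm long, 18 mm thick, 40 mm high, its top 52 mm above the table, on the holder's +y side of the green board (110 x 105 mm), closing towards holder -y. Origin: middle of the face that meets the board, 125 mm in holder x from the drive axis; axes as the holder's. The robot must not push it.

How it is judged:
At the end, for the whole second after the job is handed in: The sliding jaw has closed against the board: its travel is above 27 mm of 30 (less than 3 mm of gap left), and stays so (value of joint jaw above 0.027 m); the robot touches nothing.
It fails at once if the robot pushes the sliding jaw directly (more than 3 N) (contact force between any of the fingers, the arm and jaw_block above 3 N).
It also fails if it takes over 51 s, if anything falls off the work surface, if the arm or the gripper's body presses on something with over 40 N, if the wrist force passes 120 N, or if a joint passes its speed limit or range.

## Working session

There is one attempt and no reset: what is moved stays moved. The work goes in short steps, Python scripts to look and compute and a shell command to move; the robot and the scene stay as the last step left them, time stands still between calls to the robot, and variables do not carry over. Pictures are saved under pics/ and viewed, about 8 in all and at most 12, crops included, and the job is handed in when it is done.

```bash
ls; mkdir -p pics; cat > h.py <<'E'
import numpy as np, cv2
from plant import bot, read_camera
def pts(c):
    z=c["range_z"]; v,u=np.mgrid[:z.shape[0],:z.shape[1]]
    P=np.stack([(u-c["cx"])/c["fx"]*z,(v-c["cy"])/c["fy"]*z,z],-1)
    R=cv2.Rodrigues(np.array(c["rvec"],float))[0]
    W=(P-np.array(c["tvec"]).ravel())@R
    W[z==0]=np.nan
    return W
E
python3 - <<'E'
from h import *
print(bot.sense())
for n in("scene","top"):
    c=read_camera(n); cv2.imwrite(f"pics/{n}0.png",c["image"]); np.savez(f"{n}0.npz",**c)
    R=cv2.Rodrigues(np.array(c["rvec"],float))[0]; print(n,-R.T@np.array(c["tvec"]).ravel(),c["fx"])
E
```

```text
pics
{'t': 0.0, 'q': array([ 1.01588948,  0.47780718,  0.02235016,  1.55644308, -0.01151157,
        1.10931064, -0.08310882]), 'qd': array([ 6.64086232e-04,  2.28763669e-05,  5.23856098e-05, -6.32975826e-04,
        2.29445695e-03,  3.39131023e-04, -2.43227478e-04]), 'joint_efforts': array([ 5.34982773e-04, -5.82845879e+01,  1.53517563e+00, -2.72607136e+01,
       -5.42485679e-02,  1.69135141e-02,  1.86150814e-04]), 'tool_pos': array([ 0.29136634, -0.60817317,  0.20738075]), 'eef_rot': array([-3.07000853,  1.56895634,  2.08918575]), 'contact_force': array([ 0.03006559, -0.04570736,  0.71590367]), 'ft_torque': array([0.0095751 , 0.01396365, 0.03516856]), 'finger_gap': 0.08767416255377657}
scene [ 1.07139111 -0.16710535  0.88360057] 501.33745059619315
top [0.46741749 0.0319304  0.8538566 ] 466.4828645836882
```

View pics/top0.png

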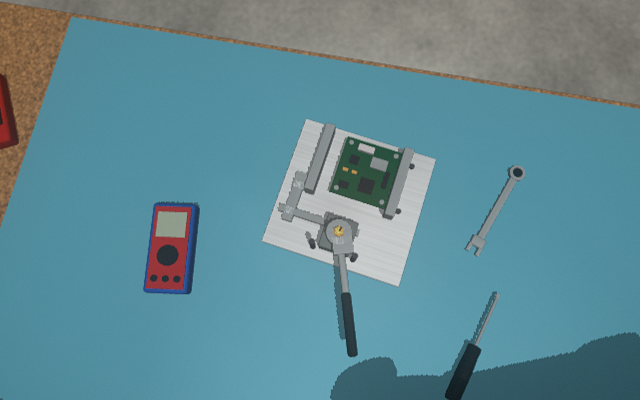

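View pics/scene0.png

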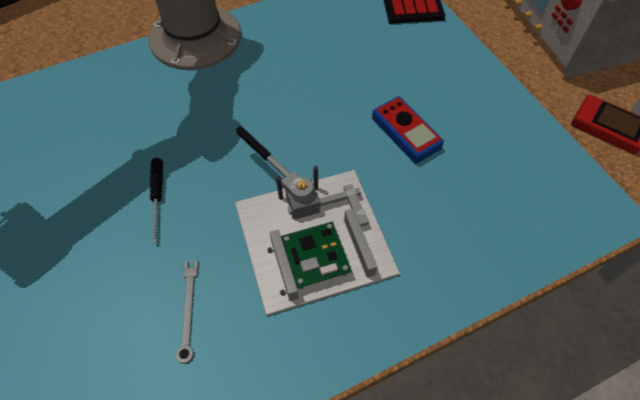

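The top view shows the brass hexagon near (339,231), the black handle from (346,293) to (352,355), the board near (365,172) and the moving jaw near (320,158). The scene view agrees: hexagon (301,185), handle end (240,130).

```bash
python3 - <<'E'
from h import *
for n,win,bw in(("top",(310,360,190,260),(320,410,130,215)),("scene",(280,325,165,205),(270,355,220,290))):
    c=dict(np.load(n+"0.npz")); W=pts(c); I=c["image"]; H=cv2.cvtColor(I,cv2.COLOR_BGR2HSV)
    R=cv2.Rodrigues(c["rvec"])[0]; C=-R.T@c["tvec"].ravel()
    def ray(u,v,z):
        d=R.T@np.array([(u-c["cx"])/c["fx"],(v-c["cy"])/c["fy"],1]); return (C+d*(z-C[2])/d[2])[:2].round(4)
    v,u=np.mgrid[:400,:640]; box=lambda b:(u>b[0])&(u<b[1])&(v>b[2])&(v<b[3])
    m=box(win)&(H[...,1]>110)&(H[...,0]>12)&(H[...,0]<35)&(H[...,2]>90)
    ax=ray(u[m].mean(),v[m].mean(),.088); print(n,"hex",m.sum(),ax,"z",np.nanmedian(W[m],0).round(3))
    hb=(330,365,285,362) if n=="top" else (230,275,120,165)
    d=box(hb)&(I.max(2)<60)&(W[...,2]>.055)&(W[...,2]<.1)
    p=np.nanmedian(W[d],0); q=W[d][:,:2]; 
    cc=np.array([ray(a,b,.081) for a,b in zip(u[d],v[d])])
    mu=cc.mean(0); ang=np.arctan2(*(mu-ax)[::-1]); r=np.linalg.norm(cc-ax,axis=1)
    print("handle",d.sum(),mu.round(4),"z",p[2].round(3),"r",np.percentile(r,[1,99]).round(3),"ang",np.degrees(ang).round(1))
    g=box(bw)&(H[...,0]>45)&(H[...,0]<80)&(H[...,1]>100)
    r_=cv2.minAreaRect(np.float32(np.c_[u[g],v[g]])); corners=cv2.boxPoints(r_)
    B=np.array([ray(*k,np.nanmedian(W[g][:,2])) for k in corners]); print("board z",np.nanmedian(W[g][:,2]).round(3),B.tolist(),B.mean(0))
    al=box((255,445,115,290) if n=="top" else (230,400,170,310))&(abs(W[...,2]-.012)<.012)&(H[...,1]<60)&(I.min(2)>100)
    rr=cv2.minAreaRect(np.float32(W[al][:,:2])); print("plate",rr, np.nanmedian(W[al][:,2]))
E
```

```text
top hex 69 [0.5837 0.0312] z [0.583 0.031 0.088]
handle 86 [ 0.4215 -0.0128] z 0.08 r [0.102 0.197] ang -164.8
board z 0.041 [[0.66, 0.0589], [0.7679, 0.0449], [0.7519, -0.0586], [0.6454, -0.042]] [0.7063 0.0008]
plate ((0.6587834358215332, 0.020066216588020325), (0.2603648900985718, 0.24998408555984497), 81.77838134765625) 0.01221514573041092
scene hex 53 [0.5836 0.03  ] z [0.584 0.03  0.088]
handle 349 [ 0.4438 -0.0142] z 0.08 r [0.097 0.197] ang -162.5
board z 0.041 [[0.645, -0.042], [0.6581, 0.0655], [0.7661, 0.0426], [0.7518, -0.0585]] [0.70525 0.0019 ]
plate ((0.653778076171875, 0.021685749292373657), (0.2635468542575836, 0.25742945075035095), 81.8873519897461) 0.011746248898209442
```

```bash
cat >> h.py <<'E'
from scipy.spatial.transform import Rotation as Ro
AX=np.array([.5837,.0308]); YAW=np.radians(-8.1)
def jawface(n="top"):
    c=read_camera(n); W=pts(c); d=W[...,:2]-AX
    hx=d@[np.cos(YAW),np.sin(YAW)]; hy=d@[-np.sin(YAW),np.cos(YAW)]
    top=(abs(W[...,2]-.052)<.005)&(abs(hx-.125)<.05)&(hy>.0)&(hy<.2)
    bar=(abs(W[...,2]-.052)<.012)&(abs(hx-.125)<.05)&(hy<.0)&(hy>-.12)
    H=cv2.cvtColor(c["image"],cv2.COLOR_BGR2HSV)
    g=(H[...,0]>45)&(H[...,0]<80)&(H[...,1]>100)&(abs(hx-.125)<.045)
    print(n,"jaw hy 2/50/98",np.percentile(hy[top],[2,50,98]).round(4),top.sum(),"board hy",np.percentile(hy[g],[1,99]).round(4))
    return c
def handle(n="top",lo=.1):
    c=read_camera(n); W=pts(c); d=W[...,:2]-AX; r=np.linalg.norm(d,axis=-1)
    m=(abs(W[...,2]-.081)<.006)&(r>lo)&(r<.2)&(d[...,0]<0)&(c["image"].max(2)<70)
    a=np.degrees(np.arctan2(-(d[m].mean(0))[1],-(d[m].mean(0))[0]))+180
    print(n,"handle ang",a.round(1),m.sum()); return a
E
python3 - <<'E'
from h import *
for n in("top","scene"): jawface(n); handle(n)
s=bot.sense(); M=Ro.from_euler("xyz",s["eef_rot"]).as_matrix(); print(M.round(3)); z=M[:,2]; print("tool z yaw",np.degrees(np.arctan2(z[1],z[0])),s["tool_pos"])
for a in (197,209-2,137):
    p=AX+.13*np.array([np.cos(np.radians(a)),np.sin(np.radians(a))]); print(a,p,p-s["tool_pos"][:2])
E
```

```text
top jaw hy 2/50/98 [0.003  0.0742 0.084 ] 599 board hy [-0.0628  0.0389]
top handle ang 196.0 563
scene jaw hy 2/50/98 [0.003  0.0723 0.0824] 528 board hy [-0.0633  0.0371]
scene handle ang 197.2 313
[[-0.     0.902  0.432]
 [ 0.001  0.432 -0.902]
 [-1.    -0.    -0.001]]
tool z yaw -64.39954128323768 [ 0.29157852 -0.6085558   0.20802426]
197 [ 0.45938038 -0.00720832] [0.16780186 0.60134748]
207 [ 0.46786915 -0.02821876] [0.17629063 0.58033704]
137 [0.48862402 0.11945979] [0.1970455  0.72801559]
```

```bash
python3 -m creep '[[[0.028,0.06,0,0,0,-0.02,100],[0.045,0.12,0,0,0,-0.04,100],[0.06,0.18,0,0,0,-0.06,100],[0.075,0.24,0,0,0,-0.08,100],[0.09,0.3,0,0,0,-0.1,100],[0.105,0.36,0,0,0,-0.12,100],[0.12,0.42,0,0,0,-0.14,100],[0.138,0.48,-0.02,0,0,-0.16,100],[0.154,0.54,-0.04,0,0,-0.16,100],[0.168,0.601,-0.06,0,0,-0.16,100],[0.168,0.601,-0.06,0,0,-0.16,100],[0.168,0.601,-0.06,0,0,-0.16,100]]]'
python3 - <<'E'
from h import *
c=read_camera("scene"); cv2.imwrite("pics/s1.png",cv2.resize(c["image"][80:260,160:400],None,fx=3,fy=3))
s=bot.sense();print(s["q"]); z=Ro.from_euler("xyz",s["eef_rot"]).as_matrix()[:,2]; print(np.degrees(np.arctan2(z[1],z[0])))
E
```

```text
t: 1.8
tool_pos: [0.4595, -0.0076, 0.148]
eef_rot: [-2.233, 1.57, 2.768]
contact_force: [-0.2, -0.2, 0.5]
finger_gap: 0.0878
[ 0.18282498  0.22040689 -0.33747519  2.09542783  0.09735282  0.84043268
 -1.49722252]
-73.62910317236333
```

View pics/s1.png

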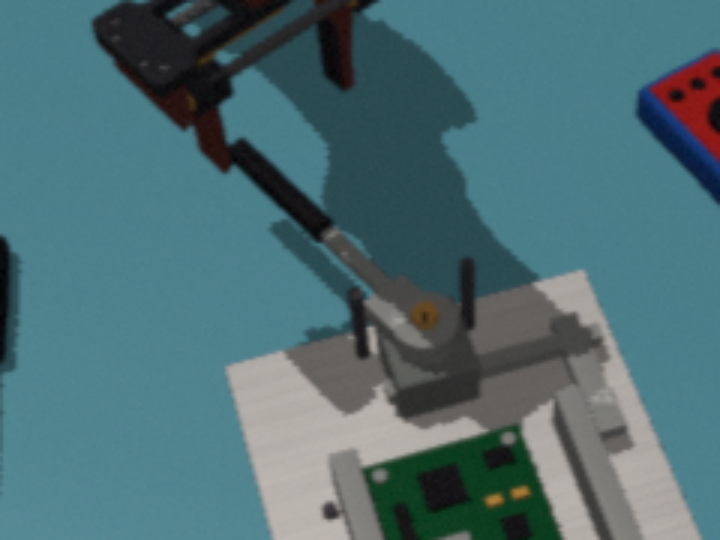

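Fingers straddle the handle (crop (280,190)), with the pins clear. Joint 7 would run close to its limit on the drive stroke, so I'm using the equivalent half-turned grasp.

```bash
python3 -m creep '[[[0,0,0,0,0,0.18,100],[0,0,0,0,0,0.36,100],[0,0,0,0,0,0.54,100],[0,0,0,0,0,0.72,100],[0,0,0,0,0,0.9,100],[0,0,0,0,0,1.08,100],[0,0,0,0,0,1.26,100],[0,0,0,0,0,1.44,100],[0,0,0,0,0,1.62,100],[0,0,0,0,0,1.8,100],[0,0,0,0,0,1.98,100],[0,0,0,0,0,2.16,100],[0,0,0,0,0,2.34,100],[0,0,0,0,0,2.52,100],[0,0,0,0,0,2.7,100],[0,0,0,0,0,2.88,100],[0,0,0,0,0,3.06,100],[0,0,0,0,0,3.14,100],[0,0,0,0,0,3.14,100]]]'
python3 -m creep '[[[0,0,-0.04,0,0,0,100],[0,0,-0.084,0,0,0,100],[0,0,-0.084,0,0,0,100],[0,0,-0.084,0,0,0,0],[0,0,-0.084,0,0,0,0],[0,0,-0.084,0,0,0,0],[0,0,-0.084,0,0,0,0],[0,0,-0.084,0,0,0,0],[0,0,-0.084,0,0,0,0]]]' 20
cat >> h.py <<'E'
def st():
    s=bot.sense(); z=Ro.from_euler("xyz",s["eef_rot"]).as_matrix()[:,2]; y=np.degrees(np.arctan2(z[1],z[0]))
    d=s["tool_pos"][:2]-AX; a=np.degrees(np.arctan2(-d[1],-d[0]))+180
    print("t",s["t"],"q",s["q"].round(2),"tool z yaw+90",round(y+90,1),"tcp r,ang",np.linalg.norm(d).round(4),a.round(1),"F",s["contact_force"].round(1),"gap",s["finger_gap"],s["tool_pos"].round(4))
E
python3 -c "
from h import *
st()"
```

```text
t: 4.22
tool_pos: [0.4595, -0.0111, 0.1484]
eef_rot: [-3.011, 1.57, -1.161]
contact_force: [1.0, 0.0, -0.1]
finger_gap: 0.0878
t: 5.35
tool_pos: [0.4594, -0.0111, 0.0644]
eef_rot: [-3.02, 1.57, -1.17]
contact_force: [-0.1, -0.9, 0.5]
finger_gap: 0.0315
t 5.35 q [ 0.54  0.45 -0.78  2.14  0.48  0.73  1.29] tool z yaw+90 196.0 tcp r,ang 0.1311 198.6 F [-0.1 -0.9  0.5] gap 0.031526733280873055 [ 0.4594 -0.0111  0.0644]
```

```bash
python3 -m creep '[[[0,0,0,0,0,0,0],[0,0,0,0,0,0,0],[0,0,0,0,0,0,0],[0,0,0,0,0,0,0]]]' 20
cat >> h.py <<'E'
def arc(end,step,r=.13):
    s=bot.sense(); d=s["tool_pos"][:2]-AX; a=np.degrees(np.arctan2(-d[1],-d[0]))+180
    z=Ro.from_euler("xyz",s["eef_rot"]).as_matrix()[:,2]; y=(np.degrees(np.arctan2(z[1],z[0]))+90-a+90)%180-90+a
    st(); n=int(np.ceil(abs(end-a)/step))
    for b in np.linspace(a,end,n+1)[1:]:
        p=AX+r*np.array([np.cos(np.radians(b)),np.sin(np.radians(b))])-s["tool_pos"][:2]
        print(b.round(1),p.round(3),round(np.radians(b-y),2))
E
python3 -c "
from h import *
arc(137,8.)"
```

```text
t: 5.85
tool_pos: [0.4593, -0.0108, 0.0644]
eef_rot: [3.101, 1.57, -1.331]
contact_force: [-1.3, 1.4, 0.6]
finger_gap: 0.0157
t 5.85 q [ 0.54  0.45 -0.78  2.14  0.48  0.73  1.29] tool z yaw+90 196.0 tcp r,ang 0.1312 198.5 F [-1.3  1.4  0.6] gap 0.015705985345727008 [ 0.4593 -0.0108  0.0644]
190.8 [-0.003  0.017] -0.09
183.1 [-0.005  0.035] -0.23
175.4 [-0.005  0.052] -0.36
167.7 [-0.003  0.069] -0.49
160.1 [0.002 0.086] -0.63
152.4 [0.009 0.102] -0.76
144.7 [0.018 0.117] -0.9
137.0 [0.029 0.13 ] -1.03
```

Gripped (gap 15.7 mm on the 16 mm bar). First drive stroke.

```bash
python3 -m creep '[[[-0.003,0.017,0,0,0,-0.09,0],[-0.005,0.035,0,0,0,-0.23,0],[-0.005,0.052,0,0,0,-0.36,0],[-0.003,0.069,0,0,0,-0.49,0],[0.002,0.086,0,0,0,-0.63,0],[0.009,0.102,0,0,0,-0.76,0],[0.018,0.117,0,0,0,-0.9,0],[0.029,0.13,0,0,0,-1.03,0],[0.029,0.13,0,0,0,-1.03,0],[0.029,0.13,0,0,0,-1.03,0]]]'
python3 -c "
from h import *
c=jawface('top'); jawface('scene'); cv2.imwrite('pics/t2.png',cv2.resize(c['image'][90:370,220:460],None,fx=2,fy=2)); handle('scene')
arc(207,8.)"
```

```text
t: 7.1
tool_pos: [0.4865, 0.1203, 0.0643]
eef_rot: [2.333, 1.568, -3.126]
contact_force: [-7.4, 4.0, 5.0]
finger_gap: 0.0155
top jaw hy 2/50/98 [0.003  0.0649 0.0748] 594 board hy [-0.0628  0.0387]
scene jaw hy 2/50/98 [0.0023 0.0631 0.0729] 529 board hy [-0.063   0.0372]
scene handle ang 139.2 162
t 7.25 q [ 0.08  0.45 -0.55  2.06  0.35  0.73  0.14] tool z yaw+90 137.2 tcp r,ang 0.1321 137.4 F [-6.4  3.8  4.9] gap 0.01556380909659192 [0.4864 0.1202 0.0643]
145.2 [-0.009 -0.015] 0.14
152.9 [-0.018 -0.03 ] 0.27
160.6 [-0.025 -0.046] 0.41
168.3 [-0.03  -0.063] 0.54
176.1 [-0.032 -0.08 ] 0.68
183.8 [-0.032 -0.098] 0.81
191.5 [-0.03  -0.115] 0.95
199.3 [-0.025 -0.132] 1.08
207.0 [-0.019 -0.148] 1.22
```

View pics/t2.png

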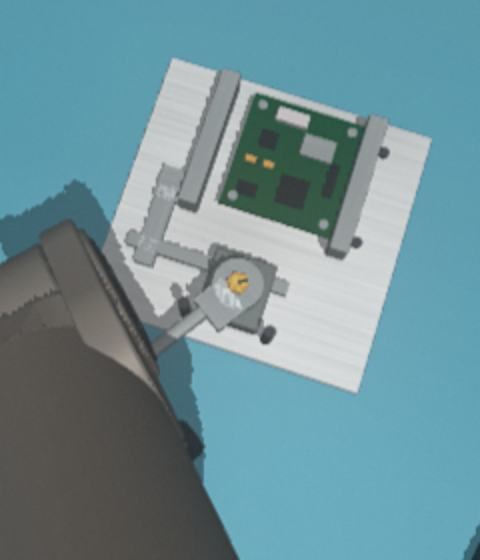

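The jaw (crop (210,140)) advanced 9.3 mm and the handle is at about 138°. About 15 mm of gap is left. Swinging back, then driving again.

```bash
python3 -m creep '[[[-0.009,-0.015,0,0,0,0.14,0],[-0.018,-0.03,0,0,0,0.27,0],[-0.025,-0.046,0,0,0,0.41,0],[-0.03,-0.063,0,0,0,0.54,0],[-0.032,-0.08,0,0,0,0.68,0],[-0.032,-0.098,0,0,0,0.81,0],[-0.03,-0.115,0,0,0,0.95,0],[-0.025,-0.132,0,0,0,1.08,0],[-0.019,-0.148,0,0,0,1.22,0],[-0.019,-0.148,0,0,0,1.22,0],[-0.019,-0.148,0,0,0,1.22,0]]]'
python3 -c "
from h import *
jawface('top'); handle('scene')
arc(137,8.)"
```

```text
t: 8.62
tool_pos: [0.4668, -0.0282, 0.0643]
eef_rot: [2.175, 1.566, -2.067]
contact_force: [-2.3, -2.2, 3.6]
finger_gap: 0.0156
top jaw hy 2/50/98 [0.0035 0.0648 0.0748] 595 board hy [-0.0627  0.0386]
scene handle ang 207.5 181
t 8.725 q [ 0.6   0.47 -0.82  2.12  0.51  0.76  1.49] tool z yaw+90 207.0 tcp r,ang 0.131 206.6 F [-3.8 -2.3  5. ] gap 0.01562092778148225 [ 0.4666 -0.0279  0.0643]
198.9 [-0.006  0.017] -0.14
191.2 [-0.01   0.034] -0.28
183.4 [-0.013  0.051] -0.41
175.7 [-0.013  0.068] -0.55
168.0 [-0.01   0.086] -0.68
160.2 [-0.005  0.103] -0.82
152.5 [0.002 0.119] -0.95
144.7 [0.011 0.134] -1.09
137.0 [0.022 0.147] -1.22
```

```bash
python3 -m creep '[[[-0.006,0.017,0,0,0,-0.14,0],[-0.01,0.034,0,0,0,-0.28,0],[-0.013,0.051,0,0,0,-0.41,0],[-0.013,0.068,0,0,0,-0.55,0],[-0.01,0.086,0,0,0,-0.68,0],[-0.005,0.103,0,0,0,-0.82,0],[0.002,0.119,0,0,0,-0.95,0],[0.011,0.134,0,0,0,-1.09,0],[0.022,0.147,0,0,0,-1.22,0],[0.022,0.147,0,0,0,-1.22,0],[0.022,0.147,0,0,0,-1.22,0]]]'
python3 -c "
from h import *
jawface('top'); jawface('scene'); handle('scene')
arc(207,8.)"
```

```text
t: 10.1
tool_pos: [0.487, 0.1207, 0.0643]
eef_rot: [2.035, 1.564, 2.862]
contact_force: [-5.5, 3.7, 5.7]
finger_gap: 0.0157
top jaw hy 2/50/98 [0.0035 0.0532 0.0629] 597 board hy [-0.0626  0.0386]
scene jaw hy 2/50/98 [0.004  0.0511 0.0611] 531 board hy [-0.0631  0.0384]
scene handle ang 138.8 175
t 10.25 q [ 0.08  0.45 -0.55  2.05  0.34  0.73  0.15] tool z yaw+90 137.4 tcp r,ang 0.132 137.2 F [-4.9  3.5  5.2] gap 0.015167737709474504 [0.4869 0.1205 0.0643]
144.9 [-0.01  -0.015] 0.13
152.7 [-0.019 -0.03 ] 0.27
160.5 [-0.026 -0.046] 0.4
168.2 [-0.03  -0.063] 0.54
176.0 [-0.033 -0.081] 0.67
183.7 [-0.033 -0.098] 0.81
191.5 [-0.031 -0.116] 0.94
199.2 [-0.026 -0.133] 1.08
207.0 [-0.019 -0.149] 1.21
```

Another 11.8 mm; about 4 mm is left. One more back swing, then drive with force checks.

```bash
python3 -m creep '[[[-0.01,-0.015,0,0,0,0.13,0],[-0.019,-0.03,0,0,0,0.27,0],[-0.026,-0.046,0,0,0,0.4,0],[-0.03,-0.063,0,0,0,0.54,0],[-0.033,-0.081,0,0,0,0.67,0],[-0.033,-0.098,0,0,0,0.81,0],[-0.031,-0.116,0,0,0,0.94,0],[-0.026,-0.133,0,0,0,1.08,0],[-0.019,-0.149,0,0,0,1.21,0],[-0.019,-0.149,0,0,0,1.21,0],[-0.019,-0.149,0,0,0,1.21,0]]]'
python3 -m creep '[[[-0.006,0.017,0,0,0,-0.14,0],[-0.01,0.034,0,0,0,-0.28,0],[-0.01,0.034,0,0,0,-0.28,0]]]'
python3 -c "
from h import *
jawface('top'); arc(137,5.)"
```

```text
t: 11.62
tool_pos: [0.467, -0.0287, 0.0643]
eef_rot: [1.981, 1.563, -2.266]
contact_force: [-3.0, -2.4, 5.9]
finger_gap: 0.0155
t: 12.0
tool_pos: [0.4549, 0.0061, 0.0643]
eef_rot: [1.981, 1.561, -2.544]
contact_force: [-6.1, -3.1, 8.0]
finger_gap: 0.0151
top jaw hy 2/50/98 [0.003  0.0529 0.0626] 603 board hy [-0.0627  0.0386]
t 12.05 q [ 0.49  0.44 -0.76  2.14  0.46  0.73  1.18] tool z yaw+90 190.8 tcp r,ang 0.1311 191.2 F [-6.7 -2.4  9.9] gap 0.015410438017290373 [0.4551 0.0053 0.0643]
186.3 [-0.001  0.011] -0.08
181.3 [-0.001  0.022] -0.16
176.4 [-0.001  0.034] -0.25
171.5 [0.    0.045] -0.34
166.6 [0.002 0.056] -0.42
161.6 [0.005 0.066] -0.51
156.7 [0.009 0.077] -0.59
151.8 [0.014 0.087] -0.68
146.9 [0.02  0.097] -0.77
141.9 [0.026 0.106] -0.85
137.0 [0.034 0.114] -0.94
```

```bash
python3 -m creep '[[[-0.001,0.011,0,0,0,-0.08,0],[-0.001,0.022,0,0,0,-0.16,0],[-0.001,0.034,0,0,0,-0.25,0],[-0.001,0.034,0,0,0,-0.25,0]]]'
python3 -c "
from h import *
jawface('top');jawface('scene'); arc(137,4.)"
```

```text
t: 12.55
tool_pos: [0.4527, 0.0396, 0.0643]
eef_rot: [2.035, 1.558, -2.738]
contact_force: [-5.7, -2.3, 10.9]
finger_gap: 0.0156
top jaw hy 2/50/98 [0.0029 0.0498 0.0597] 608 board hy [-0.0627  0.0386]
scene jaw hy 2/50/98 [0.0026 0.0482 0.0581] 529 board hy [-0.0632  0.0386]
t 12.65 q [ 0.37  0.43 -0.71  2.14  0.42  0.72  0.89] tool z yaw+90 176.6 tcp r,ang 0.1314 176.4 F [-6.1 -1.2 10.9] gap 0.015310495479928713 [0.4526 0.039  0.0642]
172.5 [0.002 0.009] -0.07
168.5 [0.004 0.018] -0.14
164.6 [0.006 0.026] -0.21
160.7 [0.008 0.035] -0.28
156.7 [0.012 0.043] -0.35
152.8 [0.016 0.051] -0.42
148.8 [0.02  0.059] -0.48
144.9 [0.025 0.067] -0.55
140.9 [0.03  0.074] -0.62
137.0 [0.036 0.08 ] -0.69
```

```bash
python3 -m creep '[[[0.001,0.009,0,0,0,-0.07,0],[0.002,0.013,0,0,0,-0.1,0],[0.002,0.013,0,0,0,-0.1,0]]]'
python3 -c "
from h import *
jawface('top');jawface('scene'); arc(137,4.)"
```

```text
t: 13.02
tool_pos: [0.454, 0.0519, 0.0643]
eef_rot: [2.063, 1.557, -2.807]
contact_force: [-3.7, -1.9, 7.3]
finger_gap: 0.0152
top jaw hy 2/50/98 [0.003  0.049  0.0586] 600 board hy [-0.0627  0.0388]
scene jaw hy 2/50/98 [0.0032 0.0472 0.0572] 534 board hy [-0.0632  0.0385]
t 13.125 q [ 0.33  0.42 -0.69  2.14  0.41  0.72  0.78] tool z yaw+90 171.0 tcp r,ang 0.1315 170.9 F [-4.8 -1.7  8.5] gap 0.01564610621259048 [0.4539 0.0517 0.0643]
167.1 [0.003 0.008] -0.07
163.3 [0.005 0.016] -0.13
159.6 [0.008 0.024] -0.2
155.8 [0.011 0.032] -0.26
152.0 [0.015 0.04 ] -0.33
148.3 [0.019 0.047] -0.4
144.5 [0.024 0.055] -0.46
140.8 [0.029 0.061] -0.53
137.0 [0.035 0.068] -0.59
```

```bash
python3 -m creep '[[[0.002,0.008,0,0,0,-0.07,0],[0.004,0.012,0,0,0,-0.1,0],[0.004,0.012,0,0,0,-0.1,0]]]'
python3 -c "
from h import *
jawface('top');c=jawface('scene'); arc(137,4.); cv2.imwrite('pics/s3.png',cv2.resize(c['image'][160:310,230:400],None,fx=4,fy=4,interpolation=cv2.INTER_CUBIC))"
```

```text
t: 13.5
tool_pos: [0.4564, 0.064, 0.0642]
eef_rot: [2.059, 1.554, -2.908]
contact_force: [-7.2, -0.3, 10.0]
finger_gap: 0.0153
top jaw hy 2/50/98 [0.003  0.0476 0.0575] 601 board hy [-0.0628  0.0388]
scene jaw hy 2/50/98 [0.0037 0.0461 0.056 ] 534 board hy [-0.0632  0.0383]
t 13.6 q [ 0.29  0.43 -0.67  2.13  0.39  0.73  0.67] tool z yaw+90 165.4 tcp r,ang 0.1315 165.5 F [-7.5  0.1 10.9] gap 0.015595740308262452 [0.4564 0.0638 0.0642]
161.9 [0.004 0.007] -0.06
158.3 [0.007 0.015] -0.12
154.8 [0.01  0.022] -0.19
151.2 [0.013 0.03 ] -0.25
147.7 [0.017 0.036] -0.31
144.1 [0.022 0.043] -0.37
140.6 [0.027 0.05 ] -0.43
137.0 [0.032 0.056] -0.5
```

View pics/s3.png

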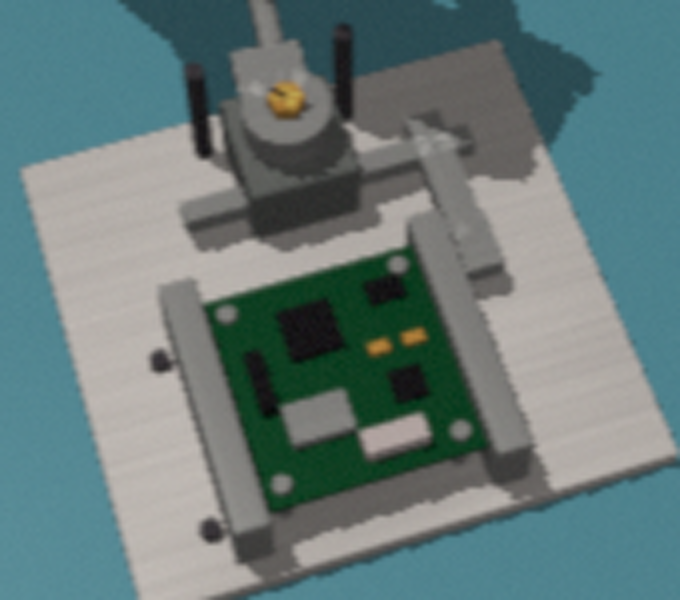

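The jaw (430,300 in the crop) now nearly meets the board edge. Driving on until it blocks.

```bash
python3 -m creep '[[[0.003,0.007,0,0,0,-0.06,0],[0.006,0.013,0,0,0,-0.11,0],[0.006,0.013,0,0,0,-0.11,0]]]'
python3 -c "
from h import *
jawface('top');c=jawface('scene'); handle('scene');arc(137,4.)"
```

```text
t: 13.98
tool_pos: [0.4603, 0.077, 0.0642]
eef_rot: [2.104, 1.551, -2.971]
contact_force: [-8.9, -0.6, 13.1]
finger_gap: 0.0155
top jaw hy 2/50/98 [0.0031 0.0474 0.0573] 608 board hy [-0.0628  0.0386]
scene jaw hy 2/50/98 [0.0028 0.046  0.056 ] 548 board hy [-0.0632  0.0383]
scene handle ang 160.7 260
t 14.125 q [ 0.24  0.43 -0.64  2.12  0.38  0.73  0.56] tool z yaw+90 159.3 tcp r,ang 0.1317 159.6 F [-9.6 -0.8 12.4] gap 0.015342351311806056 [0.4603 0.0767 0.0642]
155.8 [0.005 0.007] -0.06
152.1 [0.009 0.015] -0.13
148.3 [0.013 0.022] -0.19
144.5 [0.018 0.029] -0.26
140.8 [0.023 0.036] -0.32
137.0 [0.028 0.043] -0.39
```

```bash
python3 -m creep '[[[0.005,0.007,0,0,0,-0.06,0],[0.009,0.015,0,0,0,-0.13,0],[0.009,0.015,0,0,0,-0.13,0]]]'
python3 -c "
from h import *
jawface('top');c=jawface('scene'); handle('scene');arc(137,4.)"
```

```text
t: 14.5
tool_pos: [0.4672, 0.0925, 0.0642]
eef_rot: [2.118, 1.547, -3.083]
contact_force: [-8.9, 0.5, 12.6]
finger_gap: 0.0155
top jaw hy 2/50/98 [0.0031 0.0476 0.0574] 600 board hy [-0.0629  0.0386]
scene jaw hy 2/50/98 [0.0035 0.0458 0.0559] 529 board hy [-0.0631  0.0383]
scene handle ang 153.7 248
t 14.65 q [ 0.19  0.44 -0.61  2.09  0.36  0.74  0.42] tool z yaw+90 152.0 tcp r,ang 0.1318 152.3 F [-9.5  0.  12.9] gap 0.015518667070509517 [0.4671 0.0921 0.0642]
148.4 [0.006 0.007] -0.06
144.6 [0.011 0.014] -0.13
140.8 [0.016 0.021] -0.2
137.0 [0.022 0.027] -0.26
```

The jaw no longer moves while the handle travels 13° further, and its face (about 39.3 mm in holder y) is at the board edge (about 38.7 mm), so it is closed. Releasing.

```bash
python3 -m creep '[[[0,0,0,0,0,0,60],[0,0,0,0,0,0,60],[0,0,0,0,0,0,60],[0,0,0,0,0,0,60],[0,0,0,0,0,0,60],[0,0,0.04,0,0,0,60],[0,0,0.08,0,0,0,60],[0,0,0.13,0,0,0,60],[0,0,0.16,0,0,0,60],[0,0,0.16,0,0,0,60],[0,0,0.16,0,0,0,60]]]'
python3 -c "
from h import *
jawface('top');c=jawface('scene'); handle('scene');st(); cv2.imwrite('pics/s4.png',c['image'])"
```

```text
t: 16.02
tool_pos: [0.4665, 0.0922, 0.2234]
eef_rot: [2.123, 1.546, -3.077]
contact_force: [-0.5, -0.3, -0.1]
finger_gap: 0.0524
top jaw hy 2/50/98 [0.003  0.0476 0.0573] 597 board hy [-0.0628  0.0387]
scene jaw hy 2/50/98 [0.0036 0.0461 0.056 ] 531 board hy [-0.0631  0.0383]
scene handle ang 162.4 288
t 16.175 q [ 0.31  0.21 -0.71  1.94  0.15  1.06  0.61] tool z yaw+90 152.0 tcp r,ang 0.1325 152.4 F [ 0.  -0.1  1. ] gap 0.052507586058556315 [0.4663 0.0921 0.223 ]
```

View pics/s4.png

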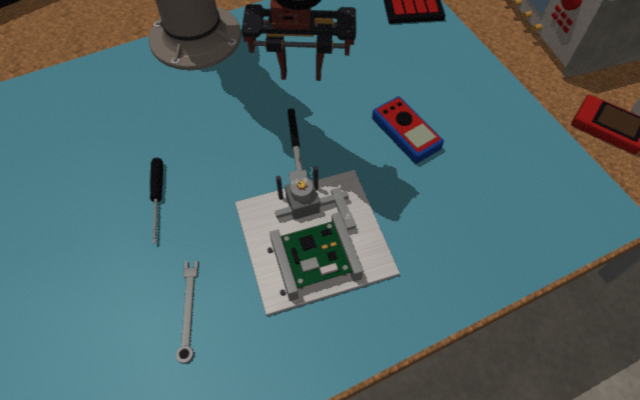

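The gripper is clear above the handle (295,130), and the jaw (348,245) sits against the board. The handle sprang back about 9° when released, as expected of a shaft held at its stop. Handing in.

```bash
python3 -c "
from plant import bot
bot.sign_off()"
```

```text
the job is handed in; nothing more can be done
```

The jaw is closed against the board and the job is handed in; the robot gave no verdict. I gripped the wrench handle, made three drive strokes with two slip-back swings between them, then opened the gripper and lifted it 16 cm clear. This took about 16 s of the 51 s allowed.

**Jaw travel:** In both cameras the jaw moved about 26.5 mm from where it started. It stopped moving over the last 13° of handle swing, which points to it being at its stop.

**Remaining gap:** The jaw face measures less than 1 mm from the board edge, within the roughly 2 mm calibration. The position did not change after I let go.

**After release:** The handle sprang back about 9° when released, so those last degrees were elastic wind-up against the stop and not driving. The contact force read about 0 to 1 N once clear.

**Forces:** The readings after each move stayed below about 17 N. The tool had tilted by about 1.4° by the end of the last stroke, which did no harm. No check failed. The two cameras disagreed by 1 to 2 mm on absolute jaw position and about 1 to 2° on handle angle, which fits the calibration.

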